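# Nest the stoneware beakers in their rack

## Robot

A 6-joint arm with a two-finger parallel gripper is mounted at the origin on the work surface. World frame = base frame: x ahead of the robot, y to its left, z up, the work surface at z = 0. Lengths are in m, angles in rad, forces in N, time in s.
With the tool pointing down it reaches from about 0.3 to 0.775 m from the base axis. Payload 14.6 kg.
Tool frame: the origin (TCP) lies on the centre line of the jaws, within the pads' length; the fingertips stand 14 mm ahead of it and the grasp point (between the pads) lies 5 mm behind it; x points along the fingers, y is the direction in which the jaws open and shut, and the axes are right-handed (so a half turn about x gives the same grasp; the last joint's range is limited). The gripper opens to 94 mm and grips with 3 to 60 N. Pads are 16 mm wide; open, the fingers measure 119 mm over their backs; the gripper's body (75 mm by 177 mm) begins 78 mm behind the grasp point.
Start: joints at [1.233, 0.3, 1.521, -0, 1.321, -0.067], TCP at [0.147, 0.53, 0.219] pointing down, gripper open.
Joint ranges: [-3.03, 3.03], [-0.79, 2.21], [0.23, 2.52], [-1.04, 4.18], [0, 3.07], [-2.55, 2.55]. Speed limits (rad/s): [2.22, 2.22, 2.57, 3.14, 3.14, 3.14].

## Interface

Orientations are given as [roll, pitch, yaw] about the fixed x, y, z axes, in that order (R = Rz(yaw) Ry(pitch) Rx(roll)).
In Python, from station import * gives the robot as it stands. The module is installed in compiled form; this text tells all that it offers.
- The arm moves only by the shell command python3 -m handwheel 'ROWS' [FORCE]. ROWS is JSON, a list of rows, each a list of 3 entries, a list of its own where there are three numbers: the shift along the tool's x, y, z in mm, then the turn about the tool's x in rad, then the gripper command: -1 is fully open, 1 is shut, values between are in proportion. In form: [[[dx, dy, dz], spin, gripper], ...]. A call has exactly 5 rows; each row is the pose to reach, as a shift and turn from the pose measured when the call began, along the tool's axes at that moment; what a row does not reach only later rows make up. A row lasts 1/10 s, in which the tool goes at most 50 mm and 8.59 degrees, less where a joint would pass 70% of its speed; a pose out of reach is approached as far as the arm can. A call with a gripper value outside its range is refused whole. The fingers move at their own pace and stop on an object; FORCE is the grip in N (left out, the last holds). Time passes only in rows, so rows that repeat a pose let the fingers close, or fill a call up. It gives the time, the measured TCP pose, the force and the opening at its end, in the units of the state.
- get_obs(): the state, without advancing time (a new reading comes with each control period).
- camera(name): name is "scene" or "top"; returns (picture, depth): 480x640x3 uint8, blue, green, red; 480x640 float32, m along the optical axis (not along the pixel's ray), 0 where there is no reading.
- camera_info(name): a dict with "fx", "fy", "cx", "cy" (pixels), "extrinsics" (4x4, takes a point from camera to world coordinates). Camera axes: x right, y down, z forward; pixel columns grow to the right and rows downward; lengths in m; the calibration is good to about 2 mm. A picture is of the moment at which its call begins. camera_info takes no time and is no camera call.
- hand_in(): hands the job in, once; it reports no verdict.
The state is a dict: "time_s": time; "qpos": joint angles; "joint_vel": joint speeds; "tau": joint torques, N m; "ee_pos": TCP position; "eef_rot": TCP orientation; "force": force on the tool from outside, world axes, zero at the start; "moment": the same for the moment, N m; "grip_width": finger opening in m.
Only numpy, scipy, OpenCV 4.12 (cv2) and the standard library are available. Lean on these libraries where they do the work, as an engineer would, in place of code of your own. Each camera call takes 0.05 s, during which the arm holds its last target. There are 200 camera calls.

## Task

Clear up the beakers after baking: lower the other tall beaker into the tall beaker that stands in the rack, then lower the short one into that, each set down by hand until it just rests on the taper, not dropped and not pressed tight. Then use the knob to slide the rack's guard up against the stack until the stack goes tight against the end stop, and back the guard off about a centimetre so that the stack stands free, and let go. Do not disturb the other baking things.

Things in the scene. Friction and masses are not known exactly. Their poses are not given: they have to be found in the camera images.
- base_beaker: White stoneware tumbler, tapered, standing upright in the rack: 120 mm tall, rim 64 mm across, foot 40 mm across (1 mm of radius per 10 mm of height), wall 5 mm, open at the top; 0.26 kg, slippery glaze. Origin at the centre of its underside, z up along its axis; its turn about z means nothing.
- tall_beaker: A tumbler like the one in the rack (120 mm tall, rim 64 mm, foot 40 mm, wall 5 mm, about 0.24 kg), standing on the table. Origin at the centre of its underside, z up. Nested, it rests by its taper with its underside (and rim) 51 to 53 mm above the other's; the floors never meet. The contact is stiff; a push of over about 30 N wedges it.
- short_beaker: White stoneware tumbler of the same rim and taper but only 85 mm tall: rim 64 mm, foot 47 mm across, wall 5 mm, about 0.17 kg, standing on the table. Origin at the centre of its underside, z up. Nested in a tall beaker its rim stands 50 to 52 mm above that beaker's rim, so its underside lies 85 to 87 mm above that beaker's underside.
- rack: Fixed beaker rack lying on the table: grey plate 115 mm (x) by 350 mm (y), 10 mm thick, its top 10 mm above the table, with a wooden end stop 31 mm high above the plate at its +y end and a sliding guard. Origin at the centre of the plate's underside, z up; +y points along the track from the guard to the end stop.
- stop_face (a point): Foot of the end stop's inner face, centre of its width, on the plate's top. Axes as the rack's. A tall beaker standing against the stop has its axis about 23 mm on the -y side of this point.
- guard: The rack's sliding guard: wooden cross-board 100 mm wide, 28 mm high, on a bar running back to a knob. Slides 160 mm along rack y with about 1.5 N friction. Origin on the board's face towards the beakers, mid-width, at table level; axes as the rack's. It meets a tall beaker 23 mm before that one's axis; pushing the stack takes 2 to 3 N more until tight on the stop. Keep the push under 40 N.
- guard_knob (a point): Point to grip on the guard's upright black round knob, 22 mm across, on its axis 55 mm above the table; the knob runs from 20 to 76 mm above the table, 115 mm behind the guard's face (rack -y).
- rolling_pin: Wooden rolling pin lying on the table, barrel 48 mm thick and 180 mm long, 300 mm with handles, along its x. Origin under its middle. Bystander.
- mug: Blue mug with a handle, 82 mm across, 95 mm tall. Origin under its centre. Bystander.
- jar: Amber closed jar, 68 mm across, 100 mm tall. Origin under its centre. Bystander.
- dredger: Steel flour shaker can, 60 mm across, 90 mm tall. Origin under its centre. Bystander.
- cutter: Steel ring cutter, 72 mm across, 30 mm tall. Origin under its centre. Bystander.
There are look-alikes about, which are no part of the job. What is shaped like the short_beaker but red or yellow is not meant.

How it is judged:
By the outcome, as a careful person would: the job done as asked, in the order asked, and still so for the second after the job is handed in, with the robot touching nothing.
It also fails if it takes over 70 s, if anything falls off the work surface, if the arm or the gripper's body presses on something with over 40 N, if the wrist force passes 120 N, or if a joint passes its speed limit or range.

## Working session

There is one attempt and no reset: what is moved stays moved. The work goes in short steps, Python scripts to look and compute and a shell command to move; the robot and the scene stay as the last step left them, time stands still between calls to the robot, and variables do not carry over. Pictures are saved under pics/ and viewed, about 8 in all and at most 12, crops included, and the job is handed in when it is done.

```bash
mkdir -p pics
python3 - <<'E'
from station import *
import cv2,numpy as np
o=get_obs();print({k:np.round(v,3) for k,v in o.items()})
for n in("scene","top"):
    p,d=camera(n);cv2.imwrite(f"pics/{n}0.png",p);np.save(f"{n}0.npy",d)
    i=camera_info(n);print(n,i["fx"],i["cx"],i["cy"],np.round(i["extrinsics"],3).tolist())
E
```

```text
{'time_s': np.float64(0.0), 'qpos': array([ 1.233,  0.301,  1.522, -0.   ,  1.321, -0.067]), 'joint_vel': array([ 0.001, -0.001, -0.001, -0.   , -0.001, -0.   ]), 'tau': array([ 3.0000e-03, -5.3181e+01, -3.5273e+01,  7.1000e-02,  2.4000e-02,
       -0.0000e+00]), 'ee_pos': array([0.147, 0.53 , 0.219]), 'eef_rot': array([-1.609,  1.57 , -1.879]), 'force': array([ 0.33 ,  0.205, -0.157]), 'moment': array([ 0.015,  0.018, -0.027]), 'grip_width': np.float64(0.094)}
scene 510.32516797681717 310.43709522581617 236.96431372236952 [[0.689, 0.546, -0.476, 1.071], [0.725, -0.525, 0.447, -0.541], [-0.006, -0.653, -0.757, 0.905], [0.0, 0.0, 0.0, 1.0]]
top 470.0386627712685 311.18213881292587 247.71686328220457 [[-0.029, -0.982, 0.187, 0.321], [-0.999, 0.025, -0.023, -0.015], [0.018, -0.187, -0.982, 1.205], [0.0, 0.0, 0.0, 1.0]]
```

View pics/scene0.png

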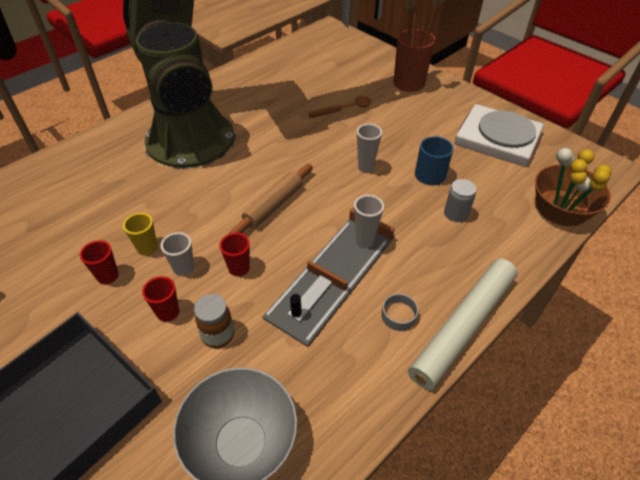

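View pics/top0.png

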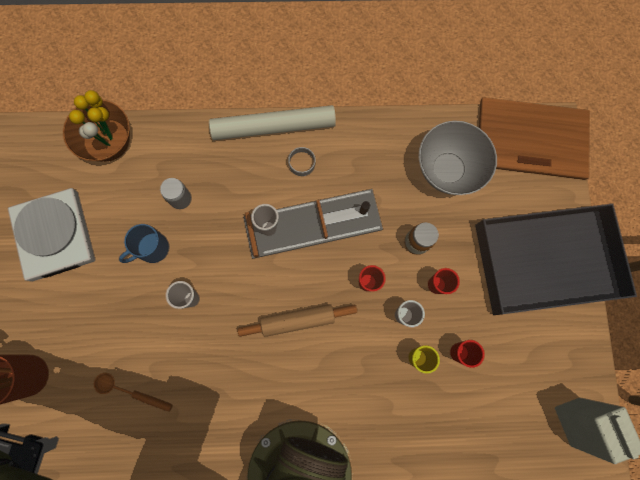

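Scene view: white short beaker (177,253), tall on table (368,148), rack with base (367,222), knob (296,305). Top view: tall (180,294), short (411,313), base (264,217), knob (364,208), end stop on the left (250,232).

```bash
cat > h.py <<'E'
from station import *
import cv2,numpy as np
from scipy.spatial.transform import Rotation as Ro
from scipy.optimize import least_squares
def cloud(n,d):
    i=camera_info(n);v,u=np.mgrid[:480,:640]
    P=np.stack([(u-i["cx"])*d/i["fx"],(v-i["cy"])*d/i["fy"],d],-1)
    E=i["extrinsics"];W=P@E[:3,:3].T+E[:3,3];W[d==0]=np.nan
    return W
def circ(Q,r0=None):
    f=(lambda p:np.hypot(*(Q-p[:2]).T)-p[2]) if r0 is None else (lambda p:np.hypot(*(Q-p[:2]).T)-r0)
    return least_squares(f,[*Q.mean(0),r0 or .03],loss="soft_l1",f_scale=.002)
def rotm(): return Ro.from_euler("xyz",get_obs()["eef_rot"]).as_matrix()
def show():
    o=get_obs();print("t",round(float(o["time_s"]),2),"tcp",np.round(o["ee_pos"]*1e3,1),"F",np.round(o["force"],2),"w",round(float(o["grip_width"])*1e3,1));print(np.round(rotm(),3))
def shift(target,yaxis=None):
    """shift in tool axes mm to the world TCP target; spin to align jaws with yaxis"""
    R=rotm();s=R.T@(np.asarray(target)-get_obs()["ee_pos"])*1e3
    sp=None
    if yaxis is not None:
        a=R.T@np.append(yaxis,0);sp=np.arctan2(a[2],a[1]);sp=(sp+np.pi/2)%np.pi-np.pi/2
    print("shift",np.round(s,1),"spin",sp)
E
cat > m.py <<'E'
from h import *
D={n:np.load(n+"0.npy") for n in("scene","top")}
C={n:cloud(n,D[n]) for n in D}
show()
S={"base":((264,217),(367,205)),"tall":((180,294),(368,140)),"short":((411,313),(177,245))}
for k,(a,b) in S.items():
    for n,(u,v) in zip(("top","scene"),(a,b)):
        W=C[n][v-35:v+36,u-35:u+36].reshape(-1,3);W=W[np.isfinite(W[:,0])]
        c=np.median(C[n][v-4:v+5,u-4:u+5].reshape(-1,3),0)
        W=W[np.hypot(*(W-c)[:,:2].T)<.07];zt=np.percentile(W[W[:,2]>.02][:,2],99)
        Q=W[abs(W[:,2]-zt)<.006][:,:2];r=circ(Q)
        print(k,n,"ztop",zt.round(4),len(Q),np.round(r.x,4),"fixed r",circ(Q,.0295).x[:2].round(4))
# rack: plate top
W=C["top"][175:270,230:395];z=W[...,2];Q=W[(z>.006)&(z<.015)]
Q=Q[:,:2].astype(np.float32);r=cv2.minAreaRect(Q*1e3);print("plate",r)
Wn=W[(z>.034)&(z<.047)];print("stop/guard n",len(Wn))
B=W.reshape(-1,3);vec=None
s=np.array([c for c in cv2.boxPoints(r)])/1e3;print(s.round(4))
L=max([s[1]-s[0],s[2]-s[1]],key=np.linalg.norm);L/=np.linalg.norm(L);L*=np.sign(L[1]);X=np.array([L[1],-L[0]])
ctr=np.array(r[0])/1e3;print("yaxis",L.round(4))
for n in("top","scene"):
    B=C[n].reshape(-1,3);q=(B[:,:2]-ctr);y=q@L;x=q@X;m=(abs(x)<.065)&(abs(y)<.19)
    for nm,lo,hi in(("plate",.006,.014),("board",.034,.046),("knob",.06,.085)):
        k=m&(B[:,2]>lo)&(B[:,2]<hi)
        if nm=="board": k&=(abs(x)>.03)
        if nm=="knob": k&=(y<0)
        h,e=np.histogram(y[k],np.arange(-.19,.191,.005));print(n,nm,[(round(e[i]*1e3),int(h[i])) for i in range(len(h)) if h[i]>3] if nm!="plate" else (np.percentile(x[k],[.5,99.5]).round(4),np.percentile(y[k],[.5,99.5]).round(4)))
        if nm=="knob": print(B[k].mean(0).round(4),B[k].min(0).round(4),B[k].max(0).round(4))
E
python3 m.py
```

```text
t 0.1 tcp [147.1 529.8 219. ] F [ 0.41  0.6  -0.04] w 94.4
[[-0.     0.267  0.964]
 [-0.001  0.964 -0.267]
 [-1.    -0.001 -0.   ]]Traceback (most recent call last):
  File "m.py", line 10, in <module>
    W=W[np.hypot(*(W-c)[:,:2].T)<.07];zt=np.percentile(W[W[:,2]>.02][:,2],99)
                                         ~~~~~~~~~~~~~^^^^^^^^^^^^^^^^^^^^^^^
    return _quantile_unchecked(
        a, q, axis, out, overwrite_input, method, keepdims, weights)
    return _ureduce(a,
                    func=_quantile_ureduce_func,
    ...<5 lines>...
                    overwrite_input=overwrite_input,
                    method=method)
    r = func(a, **kwargs)
    result = _quantile(arr,
                       quantiles=q,
    ...<2 lines>...
                       out=out,
                       weights=wgt)
    slices_having_nans = np.isnan(arr[-1, ...])
                                  ~~~^^^^^^^^^
IndexError: index -1 is out of bounds for axis 0 with size 0
```

```bash
sed -i 's/c=np.median/c=np.nanmedian/' m.py; python3 m.py
```

```text
t 0.1 tcp [147.1 529.8 219. ] F [ 0.41  0.6  -0.04] w 94.4
[[-0.     0.267  0.964]
 [-0.001  0.964 -0.267]
 [-1.    -0.001 -0.   ]]
base top ztop 0.134 151 [0.6031 0.0668 0.0293] fixed r [0.6031 0.0668]
base scene ztop 0.1318 210 [0.6045 0.0666 0.0293] fixed r [0.6044 0.0666]
tall top ztop 0.1241 172 [0.4265 0.2646 0.0293] fixed r [0.4265 0.2646]
tall scene ztop 0.1217 154 [0.4274 0.2646 0.0296] fixed r [0.4274 0.2646]
short top ztop 0.0899 140 [ 0.3706 -0.2729  0.0293] fixed r [ 0.3706 -0.2729]
short scene ztop 0.0873 261 [ 0.3703 -0.2738  0.03  ] fixed r [ 0.3703 -0.2738]
plate ((620.7713012695312, -46.195098876953125), (427.5483093261719, 252.54202270507812), 89.52417755126953)
stop/guard n 389
[[ 0.4927 -0.2589]
 [ 0.7453 -0.261 ]
 [ 0.7488  0.1665]
 [ 0.4963  0.1686]]
yaxis [0.0083 1.    ]
top plate (array([-0.064,  0.064]), array([-0.1797,  0.1738]))
top board [(-40, 9), (-35, 14), (-20, 14), (-15, 5), (140, 4), (145, 20), (150, 26), (155, 16)]
top knob [(-145, 11), (-140, 17), (-135, 20), (-130, 18), (-125, 6)]
[ 0.64   -0.18    0.0741] [ 0.6306 -0.1917  0.0603] [ 0.6519 -0.1699  0.0822]
scene plate (array([-0.0636,  0.0641]), array([-0.1802,  0.1584]))
scene board [(-140, 7), (-135, 5), (-130, 4), (-40, 16), (-35, 16), (-25, 14), (-20, 19), (-15, 7)]
scene knob [(-145, 43), (-140, 28), (-135, 32), (-130, 19)]
[ 0.6442 -0.1827  0.0728] [ 0.6314 -0.1922  0.0601] [ 0.6534 -0.1709  0.079 ]
```

Run:
```python
from h import *
for n in("top","scene"):
    B=cloud(n,np.load(n+"0.npy")).reshape(-1,3)
    for L in (np.array([-.21,.978]),):
        q=B[:,:2]-[.641,-.181];X=np.array([L[1],-L[0]]);y=q@L;x=q@X
        k=(B[:,2]>.032)&(B[:,2]<.046)&(abs(x)<.07)&(y>.08)&(y<.14);Q=B[k][:,:2]
        r=cv2.minAreaRect((Q*1e3).astype(np.float32));print(n,len(Q),r,y[k].min(),y[k].max())
        k=(B[:,2]>.034)&(B[:,2]<.048)&(abs(x)<.065)&(y>.27)&(y<.34);Q=B[k][:,:2]
        print("stop",cv2.minAreaRect((Q*1e3).astype(np.float32)),np.percentile(y[k],[1,10,50,90,99]).round(4))
shift([.427,.2646,.219]);shift([.427,.2646,.095])
```

```text
top 126 ((619.3492431640625, -72.14020538330078), (97.09699249267578, 8.44174861907959), 11.002450942993164) 0.106433142521704 0.11576740980475354
stop ((584.0258178710938, 108.43842315673828), (114.793212890625, 12.320233345031738), 11.0335054397583) [0.2886 0.2899 0.2948 0.2997 0.301 ]
scene 226 ((620.32568359375, -71.92063903808594), (99.35376739501953, 10.774430274963379), 11.126605033874512) 0.10494015949952416 0.11681172755665784
stop ((585.9508056640625, 107.30170440673828), (113.73249053955078, 13.988958358764648), 11.575961112976074) [0.2865 0.2884 0.2921 0.2987 0.3004]
shift [ 1.000e-01 -1.806e+02  3.407e+02] spin None
shift [ 124.1 -180.5  340.7] spin None
```

```bash
python3 -m handwheel '[[[0,-22,41],0,-1],[[0,-45,85],0,-1],[[0,-68,128],0,-1],[[0,-90,170],0,-1],[[0,-110,205],0,-1]]' 25; python3 -c "
from h import *
shift([.427,.2646,.219])"
```

```text
time_s: 0.6
ee_pos: [0.3164, 0.3671, 0.2189]
eef_rot: [-1.641, 1.569, -1.913]
force: [-0.5, 0.3, -0.4]
grip_width: 0.0938
shift [ -0.  -69.1 134. ] spin None
```

```bash
python3 -m handwheel '[[[0,-22,42],0,-1],[[0,-45,86],0,-1],[[0,-69,134],0,-1],[[0,-69,134],0,-1],[[0,-69,134],0,-1]]'; python3 -c "
from h import *
shift([.427,.2646,.095]);show()"
```

```text
time_s: 1.1
ee_pos: [0.4274, 0.264, 0.2186]
eef_rot: [-1.981, 1.569, -2.254]
force: [-0.1, 0.6, 0.1]
grip_width: 0.0941
shift [123.6   0.7  -0.5] spin None
t 1.1 tcp [427.4 264.  218.6] F [-0.11  0.56  0.13] w 94.1
[[-0.001  0.27   0.963]
 [-0.002  0.963 -0.27 ]
 [-1.    -0.002 -0.001]]
```

```bash
python3 -m handwheel '[[[40,0.7,-0.5],0,-1],[[75,0.7,-0.5],0,-1],[[105,0.7,-0.5],0,-1],[[124,0.7,-0.5],0,-1],[[124,0.7,-0.5],0,-1]]'; python3 -m handwheel '[[[0,0,0],0,0.3],[[0,0,0],0,0.6],[[0,0,0],0,1],[[0,0,0],0,1],[[0,0,0],0,1]]' 20;python3 -c "
from h import *
show()"
```

```text
time_s: 1.6
ee_pos: [0.4249, 0.2651, 0.0924]
eef_rot: [-2.285, 1.564, -2.557]
force: [-1.3, 0.1, 0.0]
grip_width: 0.0944
time_s: 2.1
ee_pos: [0.4252, 0.2652, 0.093]
eef_rot: [-2.263, 1.566, -2.535]
force: [-0.9, 0.0, 5.0]
grip_width: 0.062
t 2.1 tcp [425.2 265.2  93. ] F [-0.93  0.01  4.99] w 62.0
[[-0.004  0.269  0.963]
 [-0.003  0.963 -0.269]
 [-1.    -0.004 -0.003]]
```

```bash
python3 -m handwheel '[[[0,0,0],0,1],[[0,0,0],0,1],[[0,0,0],0,1],[[-5,0,0],0,1],[[-12,0,0],0,1]]' ;python3 -m handwheel '[[[-25,0,0],0,1],[[-50,0,0],0,1],[[-80,0,0],0,1],[[-105,0,0],0,1],[[-105,0,0],0,1]]'
python3 - <<'E'
from h import *
show()
p,d=camera("scene");c=p[40:240,270:470];cv2.imwrite("pics/lift.png",cv2.resize(c,None,fx=3,fy=3));np.save("l.npy",d)
W=cloud("scene",d)[40:240,270:470].reshape(-1,3);o=get_obs()["ee_pos"]
W=W[(np.hypot(*(W[:,:2]-o[:2]).T)<.036)&(W[:,2]<o[2])&(W[:,2]>.02)];print("lowest z",np.percentile(W[:,2],[1,3,5]))
E
```

```text
time_s: 2.6
ee_pos: [0.425, 0.2651, 0.1051]
eef_rot: [-2.28, 1.564, -2.552]
force: [0.1, -0.1, -2.1]
grip_width: 0.0621
time_s: 3.1
ee_pos: [0.4266, 0.266, 0.2136]
eef_rot: [-1.361, 1.57, -1.633]
force: [-0.1, -0.3, -2.8]
grip_width: 0.0627
t 3.1 tcp [426.6 266.  213.6] F [-0.14 -0.31 -2.75] w 62.7
[[-0.     0.269  0.963]
 [-0.001  0.963 -0.269]
 [-1.    -0.001  0.   ]]
lowest z [0.12195773 0.1251667  0.12702596]
```

View pics/lift.png

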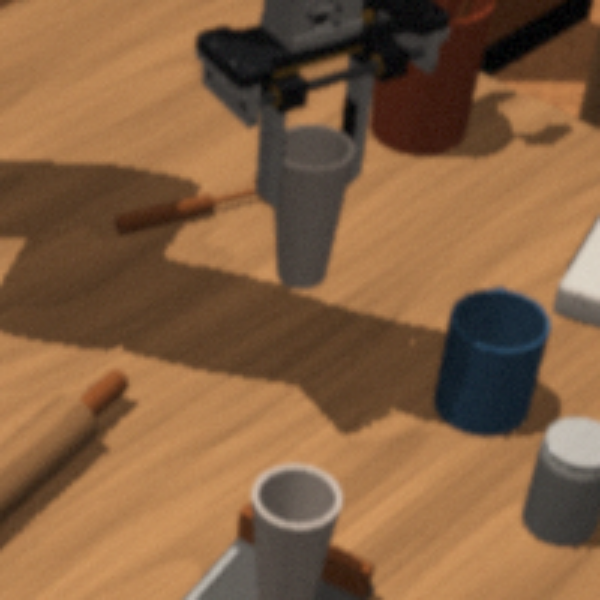

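Held tall beaker in crop: rim (318,150), foot (302,278); base rim (297,498). Check its tilt numerically.

```bash
cat > tilt.py <<'E'
from h import *
import sys
# fit cone axis to the held beaker (scene + top): unknown rim centre, tilt, underside z
def held(H,zoff,rf):
    o=get_obs()["ee_pos"];P=[]
    for n in("scene","top"):
        W=cloud(n,camera(n)[1]).reshape(-1,3);h=W[:,2]-(o[2]-zoff)
        P.append(W[(np.hypot(*(W[:,:2]-o[:2]).T)<.045)&(h>.004)&(h<H*.5)])
    Q=np.vstack(P);z0=o[2]-zoff
    def f(p):
        h=Q[:,2]-z0
        return np.hypot(Q[:,0]-p[0]-p[2]*h,Q[:,1]-p[1]-p[3]*h)-(rf+.1*h)
    r=least_squares(f,[*o[:2],0,0],loss="soft_l1",f_scale=.002)
    print(len(P[0]),len(P[1]),"foot-tcp mm",((r.x[:2]-o[:2])*1e3).round(1),"tilt deg",np.degrees(r.x[2:]).round(2),"rms",np.sqrt(np.mean(r.fun**2)).round(4))
    k=Q[:,2];print("low z",np.percentile(k,[0.5,2]).round(4),"z0",z0.round(4))
    return r.x
if __name__=="__main__":
    held(float(sys.argv[1]),float(sys.argv[2]),float(sys.argv[3]));show()
E
python3 tilt.py .12 .093 .020; python3 -c "
from h import *
shift([.6035,.0667,.285])"
```

```text
319 0 foot-tcp mm [1.1 0.8] tilt deg [0.38 0.05] rms 0.0014
low z [0.123  0.1238] z0 0.1182
t 3.25 tcp [425.1 265.2 208.9] F [-0.08 -0.14 -2.18] w 62.1
[[-0.007  0.269  0.963]
 [-0.004  0.963 -0.269]
 [-1.    -0.006 -0.005]]
shift [ -76.4 -143.7  224.8] spin None
```

```bash
python3 -m handwheel '[[[-30,-10,15],0,1],[[-60,-28,45],0,1],[[-76,-50,80],0,1],[[-76,-73,115],0,1],[[-76,-96,150],0,1]]' ;python3 -m handwheel '[[[0,-16,25],0,1],[[0,-32,50],0,1],[[0,-45,71],0,1],[[0,-45,71],0,1],[[0,-45,71],0,1]]'; python3 tilt.py .12 .093 .020; python3 -c "
from h import *
shift([.6035,.0667,.285])"
```

```text
time_s: 3.75
ee_pos: [0.545, 0.1314, 0.2835]
eef_rot: [-2.376, 1.562, -2.648]
force: [-0.1, -0.3, -1.2]
grip_width: 0.0623
time_s: 4.25
ee_pos: [0.601, 0.0689, 0.2815]
eef_rot: [-2.491, 1.559, -2.764]
force: [-0.1, 0.1, -1.8]
grip_width: 0.0626
430 0 foot-tcp mm [1.9 0. ] tilt deg [-0.02  0.62] rms 0.001
low z [0.1931 0.1934] z0 0.1885
t 4.35 tcp [600.8  69.7 282.6] F [-0.03  1.19 -2.48] w 62.1
[[-0.009  0.268  0.963]
 [-0.004  0.963 -0.268]
 [-1.    -0.007 -0.008]]
shift [-2.5 -2.1  3.4] spin None
```

```bash
python3 -m handwheel '[[[0,-2.5,2.5],0,1],[[0,-2.5,2.5],0,1],[[15,-2.5,3],0,1],[[30,-2.5,3],0,1],[[45,-2.5,3],0,1]]' ;python3 -m handwheel '[[[10,0,0],0,1],[[25,0,0],0,1],[[40,0,0],0,1],[[48,0,0],0,1],[[48,0,0],0,1]]'; python3 -c "
from h import *
shift([.602,.067,.160]);show()"
```

```text
time_s: 4.85
ee_pos: [0.6024, 0.0665, 0.2371]
eef_rot: [-2.429, 1.561, -2.699]
force: [0.6, -0.5, -2.4]
grip_width: 0.0625
time_s: 5.35
ee_pos: [0.6017, 0.0664, 0.1883]
eef_rot: [-2.478, 1.559, -2.748]
force: [0.2, -0.2, -1.8]
grip_width: 0.0626
shift [28.3  0.9  0.4] spin None
t 5.35 tcp [601.7  66.4 188.3] F [ 0.25 -0.17 -1.83] w 62.6
[[-0.011  0.267  0.964]
 [-0.004  0.964 -0.267]
 [-1.    -0.007 -0.009]]
```

```bash
python3 -m handwheel '[[[6,0,0],0,1],[[12,0,0],0,1],[[17,0,0],0,1],[[22,0,0],0,1],[[25,0,0],0,1]]' ;python3 -m handwheel '[[[1,0,0],0,1],[[2,0,0],0,1],[[3,0,0],0,1],[[4,0,0],0,1],[[4,0,0],0,1]]'; python3 -c "
from h import *
show()"
```

```text
time_s: 5.85
ee_pos: [0.6013, 0.0664, 0.1628]
eef_rot: [-2.502, 1.559, -2.772]
force: [0.6, 0.3, -1.7]
grip_width: 0.0627
time_s: 6.35
ee_pos: [0.6013, 0.0663, 0.1588]
eef_rot: [-2.496, 1.559, -2.767]
force: [0.2, 0.5, -1.6]
grip_width: 0.0624
t 6.35 tcp [601.3  66.3 158.8] F [ 0.18  0.52 -1.65] w 62.4
[[-0.011  0.267  0.964]
 [-0.004  0.964 -0.267]
 [-1.    -0.007 -0.009]]
```

Small steps now; contact expected near 0.155–0.156.

```bash
python3 -m handwheel '[[[0.5,0,0],0,1],[[1,0,0],0,1],[[1.5,0,0],0,1],[[2,0,0],0,1],[[2,0,0],0,1]]'
```

```text
time_s: 6.85
ee_pos: [0.6012, 0.0663, 0.1567]
eef_rot: [-2.504, 1.559, -2.775]
force: [-0.5, 0.6, -1.3]
grip_width: 0.0626
```

```bash
python3 -m handwheel '[[[0.3,0,0],0,1],[[0.6,0,0],0,1],[[1,0,0],0,1],[[1,0,0],0,1],[[1,0,0],0,1]]'
```

```text
time_s: 7.35
ee_pos: [0.6012, 0.0663, 0.1557]
eef_rot: [-2.499, 1.559, -2.77]
force: [0.5, 0.5, -1.7]
grip_width: 0.0625
```

```bash
python3 -m handwheel '[[[0.3,0,0],0,1],[[0.6,0,0],0,1],[[1,0,0],0,1],[[1,0,0],0,1],[[1,0,0],0,1]]'
```

```text
time_s: 7.85
ee_pos: [0.6013, 0.0663, 0.1549]
eef_rot: [-2.494, 1.559, -2.764]
force: [0.6, 0.8, 1.1]
grip_width: 0.0627
```

```bash
python3 -m handwheel '[[[0.2,0,0],0,1],[[0.4,0,0],0,1],[[0.4,0,0],0,1],[[0.4,0,0],0,1],[[0.4,0,0],0,1]]'; python3 -m tilt .12 .093 .02 >/dev/null; python3 -c "
from h import *
show()
from tilt import *
W=cloud('scene',camera('scene')[1]).reshape(-1,3);o=get_obs()['ee_pos'];k=(np.hypot(*(W[:,:2]-[.603,.067]).T)<.04)&(W[:,2]>.165)&(W[:,2]<.2);print(np.percentile(W[k][:,2],[50,80,95]))"
```

```text
time_s: 8.35
ee_pos: [0.6014, 0.0663, 0.1547]
eef_rot: [-2.472, 1.56, -2.742]
force: [0.5, -0.3, 4.9]
grip_width: 0.0627
t 8.45 tcp [601.4  66.3 154.7] F [ 0.84 -0.53  4.43] w 62.3
[[-0.01   0.267  0.964]
 [-0.004  0.964 -0.267]
 [-1.    -0.007 -0.009]]
[0.17783674 0.18298196 0.19397114]
```

```bash
python3 -m handwheel '[[[-0.2,0,0],0,1],[[-0.2,0,0],0,-0.34],[[-0.2,0,0],0,-0.4],[[-0.2,0,0],0,-0.6],[[-0.2,0,0],0,-1]]';python3 -m handwheel '[[[0,0,0],0,-1],[[0,0,0],0,-1],[[-25,0,0],0,-1],[[-60,0,0],0,-1],[[-105,0,0],0,-1]]'; python3 -c "
from h import *
show()
p,d=camera('scene');cv2.imwrite('pics/n1.png',cv2.resize(p[100:300,270:470],None,fx=3,fy=3))
W=cloud('scene',d).reshape(-1,3);k=(np.hypot(*(W[:,:2]-[.603,.067]).T)<.04)&(W[:,2]>.165)&(W[:,2]<.2);print(np.percentile(W[k][:,2],[50,80,95]),circ(W[k&(W[:,2]>.178)][:,:2]).x)
shift([.3705,-.273,.3])"
```

```text
time_s: 9.0
ee_pos: [0.6012, 0.0663, 0.1546]
eef_rot: [-2.496, 1.559, -2.767]
force: [-0.4, 0.4, -0.4]
grip_width: 0.0784
time_s: 9.5
ee_pos: [0.6017, 0.0667, 0.2595]
eef_rot: [-2.559, 1.556, -2.83]
force: [0.9, -0.0, 0.0]
grip_width: 0.0941
t 9.5 tcp [601.7  66.7 259.5] F [ 0.92 -0.02  0.01] w 94.1
[[-0.014  0.267  0.964]
 [-0.004  0.964 -0.267]
 [-1.    -0.008 -0.012]]
[0.17742803 0.1815713  0.18328936] [0.60412724 0.06505379 0.02932636]
shift [ -29.5 -389.9 -133.9] spin None
```

View pics/n1.png

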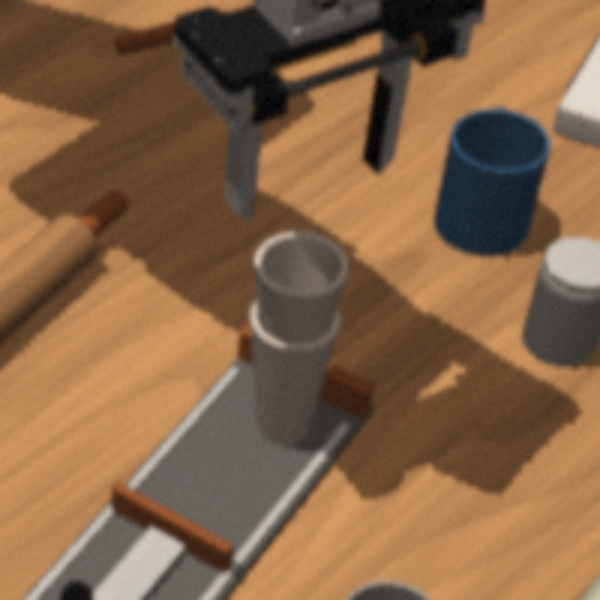

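Nested upright: upper rim (300,262), lower rim (295,325). Now to the short one.

```bash
python3 -m handwheel '[[[0,-40,-14],0,-1],[[0,-85,-29],0,-1],[[0,-132,-45],0,-1],[[0,-179,-61],0,-1],[[0,-226,-78],0,-1]]';python3 -m handwheel '[[[0,-46,-16],0,-1],[[0,-92,-31],0,-1],[[0,-135,-46],0,-1],[[0,-150,-52],0,-1],[[0,-150,-52],0,-1]]'; python3 -c "
from h import *
show()
shift([.3705,-.2733,.15]);shift([.3705,-.2733,.06])"
```

```text
time_s: 10.05
ee_pos: [0.4668, -0.1313, 0.2698]
eef_rot: [-1.642, 1.566, -1.912]
force: [0.5, -0.6, 0.2]
grip_width: 0.0938
time_s: 10.55
ee_pos: [0.3755, -0.2634, 0.2705]
eef_rot: [-1.588, 1.566, -1.862]
force: [-1.1, 0.0, -0.3]
grip_width: 0.0938
t 10.55 tcp [ 375.5 -263.4  270.5] F [-1.1   0.04 -0.31] w 93.8
[[-0.001  0.27   0.963]
 [-0.004  0.963 -0.27 ]
 [-1.    -0.005 -0.   ]]
shift [120.5 -10.3  -2.2] spin None
shift [210.5  -9.9  -2.2] spin None
```

```bash
python3 -m handwheel '[[[30,-10,-2],0,-1],[[70,-10,-2],0,-1],[[110,-10,-2],0,-1],[[130,-10,-2],0,-1],[[130,-10,-2],0,-1]]'; python3 -c "
from h import *
shift([.3705,-.2733,.06])"
```

```text
time_s: 11.05
ee_pos: [0.3704, -0.2714, 0.1382]
eef_rot: [-2.594, 1.566, -2.867]
force: [1.3, -0.3, 0.8]
grip_width: 0.094
shift [78.2 -1.6  0.9] spin None
```

```bash
python3 -m handwheel '[[[20,-1.6,0.9],0,-1],[[50,-1.6,0.9],0,-1],[[70,-1.6,0.9],0,-1],[[78,-1.6,0.9],0,-1],[[78,-1.6,0.9],0,-1]]';python3 -m handwheel '[[[0,0,0],0,0.3],[[0,0,0],0,0.6],[[0,0,0],0,1],[[0,0,0],0,1],[[0,0,0],0,1]]' 20;python3 -m handwheel '[[[0,0,0],0,1],[[0,0,0],0,1],[[0,0,0],0,1],[[-5,0,0],0,1],[[-12,0,0],0,1]]'
```

```text
time_s: 11.55
ee_pos: [0.371, -0.2731, 0.0606]
eef_rot: [-2.617, 1.566, -2.889]
force: [-0.5, -0.1, 0.0]
grip_width: 0.094
time_s: 12.05
ee_pos: [0.3712, -0.2734, 0.061]
eef_rot: [-2.458, 1.566, -2.73]
force: [0.1, 0.2, 3.0]
grip_width: 0.0627
time_s: 12.55
ee_pos: [0.3709, -0.2731, 0.0731]
eef_rot: [-2.662, 1.566, -2.934]
force: [-0.7, 0.9, -1.2]
grip_width: 0.0622
```

```bash
python3 -m handwheel '[[[-30,0,0],0,1],[[-75,0,0],0,1],[[-120,0,0],0,1],[[-165,0,0],0,1],[[-210,0,0],0,1]]'; python3 -m handwheel '[[[-10,0,0],0,1],[[-10,0,0],0,1],[[-10,0,0],0,1],[[-10,0,0],0,1],[[-10,0,0],0,1]]';python3 tilt.py .085 .061 .0235;python3 -c "
from h import *
shift([.603,.0658,.292])"
```

```text
time_s: 13.05
ee_pos: [0.3715, -0.2725, 0.2856]
eef_rot: [-2.581, 1.566, -2.853]
force: [1.1, -1.0, -2.0]
grip_width: 0.0624
time_s: 13.55
ee_pos: [0.3713, -0.2723, 0.2942]
eef_rot: [-2.905, 1.564, 3.106]
force: [0.1, 0.4, -1.1]
grip_width: 0.0624
393 0 foot-tcp mm [-1.   0.5] tilt deg [-0.12  0.91] rms 0.001
low z [0.2373 0.2386] z0 0.2332
t 13.65 tcp [ 371.5 -272.4  294.7] F [-0.15 -0.41 -1.58] w 62.6
[[-0.006  0.269  0.963]
 [-0.     0.963 -0.269]
 [-1.    -0.002 -0.005]]
shift [  1.3 387.9 132.2] spin None
```

```bash
python3 -m handwheel '[[[0,40,14],0,1],[[0,85,29],0,1],[[0,132,45],0,1],[[0,179,61],0,1],[[0,226,77],0,1]]';python3 -m handwheel '[[[0,46,16],0,1],[[0,92,32],0,1],[[0,130,45],0,1],[[0,160,55],0,1],[[0,160,55],0,1]]';python3 -c "
from h import *
show();shift([.603,.0658,.292])"
```

```text
time_s: 14.15
ee_pos: [0.5071, -0.0734, 0.2936]
eef_rot: [-2.81, 1.565, -3.082]
force: [1.2, -0.3, -2.4]
grip_width: 0.0627
time_s: 14.65
ee_pos: [0.604, 0.069, 0.2913]
eef_rot: [-2.871, 1.563, -3.14]
force: [-0.3, -1.2, -2.9]
grip_width: 0.0628
t 14.65 tcp [604.   69.  291.3] F [-0.31 -1.24 -2.85] w 62.8
[[-0.008  0.265  0.964]
 [-0.     0.964 -0.266]
 [-1.    -0.002 -0.008]]
shift [-0.7 -3.3 -0.2] spin None
```

```bash
python3 -m handwheel '[[[0,-3,0],0,1],[[0,-3,0],0,1],[[0,-3,0],0,1],[[0,-3,0],0,1],[[0,-3,0],0,1]]'; python3 tilt.py .085 .061 .0235
python3 - <<'E'
from h import *
W=cloud('scene',camera('scene')[1]).reshape(-1,3);k=(np.hypot(*(W[:,:2]-[.603,.066]).T)<.04)&(W[:,2]>.177)&(W[:,2]<.19);print("stack rim",circ(W[k][:,:2]).x.round(4),k.sum())
E
```

```text
time_s: 15.15
ee_pos: [0.6031, 0.0656, 0.2915]
eef_rot: [-2.871, 1.563, -3.14]
force: [-0.4, -0.2, -1.7]
grip_width: 0.0623
357 0 foot-tcp mm [-0.7  0.4] tilt deg [0.14 0.73] rms 0.001
low z [0.2346 0.235 ] z0 0.2305
t 15.25 tcp [603.2  65.8 291.5] F [ 0.36 -0.75 -2.52] w 62.8
[[-0.008  0.266  0.964]
 [-0.     0.964 -0.266]
 [-1.    -0.002 -0.007]]
stack rim [0.6042 0.065  0.0293] 251
```

```bash
python3 -m handwheel '[[[0,-0.7,2.3],0,1],[[15,-0.7,2.4],0,1],[[30,-0.7,2.5],0,1],[[42,-0.7,2.5],0,1],[[42,-0.7,2.5],0,1]]';python3 -m handwheel '[[[8,0,0],0,1],[[16,0,0],0,1],[[24,0,0],0,1],[[31,0,0],0,1],[[31,0,0],0,1]]'; python3 -m handwheel '[[[1,0,0],0,1],[[2,0,0],0,1],[[3,0,0],0,1],[[4,0,0],0,1],[[4,0,0],0,1]]'
```

```text
time_s: 15.8
ee_pos: [0.6046, 0.0645, 0.2477]
eef_rot: [-2.858, 1.56, -3.127]
force: [0.1, 0.2, -1.4]
grip_width: 0.0625
time_s: 16.3
ee_pos: [0.604, 0.0645, 0.2155]
eef_rot: [-2.863, 1.559, -3.132]
force: [0.7, 0.9, -2.3]
grip_width: 0.0627
time_s: 16.8
ee_pos: [0.604, 0.0645, 0.2116]
eef_rot: [-2.869, 1.559, -3.138]
force: [-0.2, -0.4, -2.1]
grip_width: 0.0623
```

```bash
python3 -m handwheel '[[[0.5,0,0],0,1],[[1,0,0],0,1],[[1,0,0],0,1],[[1,0,0],0,1],[[1,0,0],0,1]]'
```

```text
time_s: 17.3
ee_pos: [0.604, 0.0646, 0.2108]
eef_rot: [-2.874, 1.559, 3.141]
force: [0.3, 1.5, 1.3]
grip_width: 0.0626
```

```bash
python3 -m handwheel '[[[0.3,0,0],0,1],[[0.7,0,0],0,1],[[0.7,0,0],0,1],[[0.7,0,0],0,1],[[0.7,0,0],0,1]]'
```

```text
time_s: 17.8
ee_pos: [0.6041, 0.0647, 0.2102]
eef_rot: [-2.883, 1.56, 3.132]
force: [1.0, 1.7, 3.3]
grip_width: 0.0622
```

```bash
python3 -m handwheel '[[[0.3,0,0],0,1],[[0.6,0,0],0,1],[[0.6,0,0],0,1],[[0.6,0,0],0,1],[[0.6,0,0],0,1]]'
```

```text
time_s: 18.3
ee_pos: [0.6042, 0.0647, 0.2098]
eef_rot: [-2.897, 1.56, 3.117]
force: [0.7, 1.8, 5.3]
grip_width: 0.0624
```

```bash
python3 -m handwheel '[[[-0.2,0,0],0,1],[[-0.2,0,0],0,-0.34],[[-0.2,0,0],0,-0.4],[[-0.2,0,0],0,-0.6],[[-0.2,0,0],0,-1]]';python3 -m handwheel '[[[0,0,0],0,-1],[[0,0,0],0,-1],[[-25,0,0],0,-1],[[-55,0,0],0,-1],[[-80,0,0],0,-1]]'; python3 -c "
from h import *
show()
p,d=camera('scene');cv2.imwrite('pics/n2.png',cv2.resize(p[100:340,260:460],None,fx=2.5,fy=2.5))
W=cloud('scene',d).reshape(-1,3);r=np.hypot(*(W[:,:2]-[.603,.066]).T)<.045
for a,b in((.224,.24),(.176,.19),(.122,.135)):
    k=r&(W[:,2]>a)&(W[:,2]<b);print(a,np.percentile(W[k][:,2],[50,90,98]).round(4),circ(W[k][:,:2]).x.round(4))
# knob
k=(np.hypot(*(W[:,:2]-[.642,-.181]).T)<.03)&(W[:,2]>.06)&(W[:,2]<.09);print(circ(W[k][:,:2],.011).x.round(4),W[k].max(0))
T=cloud('top',camera('top')[1]).reshape(-1,3);k=(np.hypot(*(T[:,:2]-[.642,-.181]).T)<.03)&(T[:,2]>.06)&(T[:,2]<.09);print(circ(T[k][:,:2]).x.round(4),T[k].mean(0))"
```

```text
time_s: 18.8
ee_pos: [0.604, 0.0645, 0.2097]
eef_rot: [-2.865, 1.559, -3.134]
force: [-0.2, 0.1, 0.8]
grip_width: 0.0785
time_s: 19.3
ee_pos: [0.605, 0.0645, 0.2912]
eef_rot: [-2.857, 1.56, -3.127]
force: [0.8, 0.2, 1.1]
grip_width: 0.0935
t 19.3 tcp [605.   64.5 291.2] F [0.8  0.22 1.08] w 93.5
[[-0.011  0.266  0.964]
 [-0.     0.964 -0.266]
 [-1.    -0.003 -0.011]]
0.224 [0.2311 0.234  0.235 ] [0.6045 0.0647 0.0291]
0.176 [0.1823 0.1877 0.1898] [0.6035 0.066  0.0287]
0.122 [0.1295 0.1325 0.134 ] [0.6031 0.0665 0.0298]
[ 0.6415 -0.1801  0.011 ] [ 0.65398941 -0.17107862  0.07983047]
[ 0.6402 -0.18    0.0083] [ 0.63971255 -0.17993818  0.07411908]
```

View pics/n2.png

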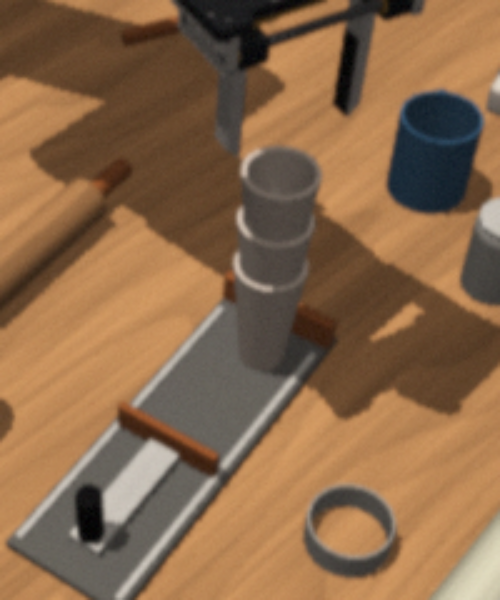

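All three nested upright (rims at (280,170), (276,228), (270,270) in the crop); knob (90,512). Next, the knob, jaws across the track.

```bash
python3 -c "
from h import *
print(get_obs()['qpos'].round(2));shift([.641,-.1803,.20],[.981,.192]);shift([.641,-.1803,.29])"
```

```text
[ 0.05  0.4   1.22  0.    1.53 -1.26]
shift [  93.1 -226.5   99.6] spin 1.1084781519155542
shift [   3.1 -226.6   99. ] spin None
```

```bash
python3 -m handwheel '[[[0,-35,15],0.13,-1],[[0,-75,33],0.27,-1],[[0,-115,50],0.4,-1],[[0,-155,68],0.54,-1],[[0,-195,86],0.68,-1]]';python3 -c "
from h import *
print(get_obs()['qpos'].round(2));shift([.641,-.1803,.15],[.981,.192])"
```

```text
time_s: 19.9
ee_pos: [0.6367, -0.1481, 0.2922]
eef_rot: [-2.236, 1.564, 3.092]
force: [0.2, 0.0, -0.8]
grip_width: 0.0941
[-0.28  0.51  1.06 -0.    1.57 -0.9 ]
shift [142.2 -14.3  29.4] spin 0.4228310531196531
```

```bash
python3 -m handwheel '[[[0,-14,29],0.13,-1],[[0,-14,29],0.27,-1],[[30,-14,29],0.4,-1],[[70,-14,29],0.42,-1],[[110,-14,29],0.42,-1]]';python3 -m handwheel '[[[10,0,0],0,-1],[[10,0,0],0,-1],[[10,0,0],0,-1],[[10,0,0],0,-1],[[10,0,0],0,-1]]';python3 - <<'E'
from h import *
show();shift([.641,-.1803,.05],[.981,.192])
p,d=camera('scene');cv2.imwrite('pics/k.png',cv2.resize(p[190:350,220:400],None,fx=3,fy=3))
E
```

```text
time_s: 20.4
ee_pos: [0.6408, -0.1798, 0.18]
eef_rot: [-1.824, 1.563, 3.083]
force: [0.1, 0.3, 0.5]
grip_width: 0.0939
time_s: 20.9
ee_pos: [0.6413, -0.18, 0.1717]
eef_rot: [-1.685, 1.566, -3.061]
force: [-0.2, 0.2, -0.4]
grip_width: 0.0937
t 20.9 tcp [ 641.3 -180.   171.7] F [-0.17  0.23 -0.37] w 93.7
[[-0.005  0.981  0.194]
 [-0.     0.194 -0.981]
 [-1.    -0.005 -0.001]]
shift [121.7   0.3   0.4] spin 0.0017182703064171356
```

View pics/k.png

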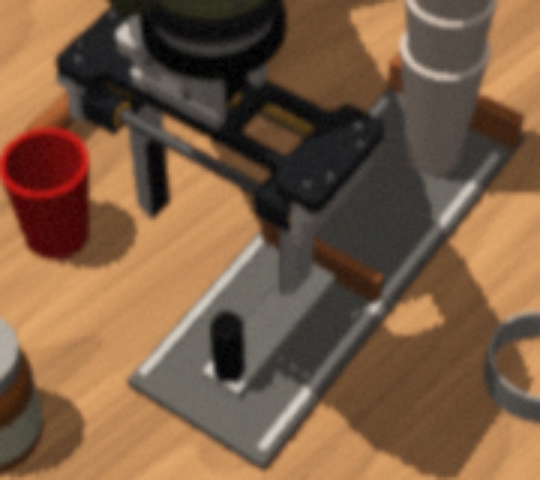

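Jaws straddle the knob (228,345), across the track. Descend and grip.

```bash
python3 -m handwheel '[[[30,0,0],0,-1],[[65,0,0],0,-1],[[95,0,0],0,-1],[[115,0,0.5],0,-1],[[122,0,0.5],0,-1]]';python3 -m handwheel '[[[0,0,0],0,0],[[0,0,0],0,0.4],[[0,0,0],0,1],[[0,0,0],0,1],[[0,0,0],0,1]]' 50;python3 -m handwheel '[[[0,0,0],0,1],[[0,0,0],0,1],[[0,0,0],0,1],[[0,0,0],0,1],[[0,0,0],0,1]]';python3 -c "
from h import *
show();"
```

```text
time_s: 21.45
ee_pos: [0.6398, -0.1803, 0.0475]
eef_rot: [-1.839, 1.563, 3.068]
force: [-0.2, -0.9, 0.3]
grip_width: 0.0942
time_s: 21.95
ee_pos: [0.6401, -0.1803, 0.0482]
eef_rot: [-1.807, 1.564, 3.1]
force: [-0.2, -1.1, 0.1]
grip_width: 0.0575
time_s: 22.45
ee_pos: [0.6417, -0.1799, 0.0483]
eef_rot: [-1.898, 1.568, 3.01]
force: [14.1, 1.9, -3.5]
grip_width: 0.0213
t 22.45 tcp [ 641.7 -179.9   48.3] F [14.08  1.9  -3.53] w 21.3
[[-0.003  0.981  0.194]
 [ 0.     0.194 -0.981]
 [-1.    -0.002 -0.001]]
```

```bash
python3 -m handwheel '[[[0,0.5,-4],0,1],[[0,0.5,-12],0,1],[[0,0.5,-24],0,1],[[0,0.5,-37],0,1],[[0,0.5,-48],0,1]]';python3 -m handwheel '[[[0,0,-12],0,1],[[0,0,-22],0,1],[[0,0,-32],0,1],[[0,0,-40],0,1],[[0,0,-44],0,1]]';python3 -c "
from h import *
show()
W=cloud('scene',camera('scene')[1]).reshape(-1,3);L=np.array([-.193,.981]);y=(W[:,:2]-[.641,-.1803])@L;x=(W[:,:2]-[.641,-.1803])@[.981,.193]
k=(abs(abs(x)-.038)<.01)&(W[:,2]>.032)&(W[:,2]<.044)&(y>.12)&(y<.26);print('guard y',np.percentile(y[k],[2,50,98]).round(4))
k=(abs(x)<.045)&(abs(W[:,2]-.233)<.005)&(y>.2);print('rim y',y[k].mean().round(4))
"
```

```text
time_s: 22.95
ee_pos: [0.6323, -0.1314, 0.0482]
eef_rot: [-1.888, 1.567, 3.02]
force: [-4.5, -2.2, 0.3]
grip_width: 0.0214
time_s: 23.45
ee_pos: [0.6236, -0.0874, 0.0482]
eef_rot: [-1.902, 1.567, 3.006]
force: [-4.1, -2.7, -0.6]
grip_width: 0.0215
t 23.45 tcp [623.6 -87.4  48.2] F [-4.06 -2.7  -0.56] w 21.5
[[-0.004  0.981  0.195]
 [ 0.001  0.195 -0.981]
 [-1.    -0.004 -0.001]]
guard y [0.201 0.241 0.252]
rim y 0.2541
```

```bash
python3 -m handwheel '[[[0,-0.3,-3],0,1],[[0,-0.3,-6],0,1],[[0,-0.3,-9],0,1],[[0,-0.3,-12],0,1],[[0,-0.3,-13],0,1]]';python3 -m handwheel '[[[0,0,-1],0,1],[[0,0,-2],0,1],[[0,0,-3],0,1],[[0,0,-4],0,1],[[0,0,-5],0,1]]'; python3 -m handwheel '[[[0,0,-1],0,1],[[0,0,-2],0,1],[[0,0,-3],0,1],[[0,0,-4],0,1],[[0,0,-5],0,1]]'
```

```text
time_s: 24.0
ee_pos: [0.6209, -0.0741, 0.0482]
eef_rot: [-1.993, 1.567, 2.916]
force: [3.7, -0.3, -3.6]
grip_width: 0.0213
time_s: 24.5
ee_pos: [0.62, -0.0694, 0.0482]
eef_rot: [-1.923, 1.568, 2.986]
force: [2.2, -2.7, -2.4]
grip_width: 0.021
time_s: 25.0
ee_pos: [0.619, -0.0644, 0.0482]
eef_rot: [-1.93, 1.568, 2.979]
force: [2.4, -3.3, -3.3]
grip_width: 0.0212
```

```bash
python3 -m handwheel '[[[0,0,-1],0,1],[[0,0,-2],0,1],[[0,0,-3],0,1],[[0,0,-4],0,1],[[0,0,-4],0,1]]'; python3 -c "
from h import *
W=cloud('scene',camera('scene')[1]).reshape(-1,3);L=np.array([-.193,.981]);y=(W[:,:2]-[.641,-.1803])@L;x=(W[:,:2]-[.641,-.1803])@[.981,.193]
for z in(.233,.182,.130):
    k=(abs(x)<.045)&(abs(W[:,2]-z)<.005)&(y>.2)&(y<.32);print('rim',z,circ(np.c_[x,y][k],.0295).x[:2].round(4))
"
```

```text
time_s: 25.5
ee_pos: [0.6181, -0.0603, 0.0482]
eef_rot: [-1.969, 1.567, 2.94]
force: [2.2, -2.1, -2.3]
grip_width: 0.0215
rim 0.233 [0.0108 0.2578]
rim 0.182 [0.0105 0.26  ]
rim 0.13 [0.0103 0.2598]
```

```bash
python3 -m handwheel '[[[0,0,-0.7],0,1],[[0,0,-1.4],0,1],[[0,0,-2.1],0,1],[[0,0,-2.8],0,1],[[0,0,-3],0,1]]'
```

```text
time_s: 26.05
ee_pos: [0.6175, -0.0572, 0.0482]
eef_rot: [-1.992, 1.567, 2.917]
force: [1.6, -3.1, -3.2]
grip_width: 0.0211
```

```bash
python3 -m handwheel '[[[0,0,-0.5],0,1],[[0,0,-1],0,1],[[0,0,-1.5],0,1],[[0,0,-1.5],0,1],[[0,0,-1.5],0,1]]'
```

```text
time_s: 26.55
ee_pos: [0.6172, -0.0557, 0.0482]
eef_rot: [-2.018, 1.567, 2.89]
force: [1.8, -2.5, -3.2]
grip_width: 0.0215
```

```bash
python3 -m handwheel '[[[0,0,-0.5],0,1],[[0,0,-1],0,1],[[0,0,-1.5],0,1],[[0,0,-1.5],0,1],[[0,0,-1.5],0,1]]'
```

```text
time_s: 27.05
ee_pos: [0.6169, -0.0541, 0.0482]
eef_rot: [-2.062, 1.567, 2.846]
force: [1.2, -1.6, -2.8]
grip_width: 0.0211
```

```bash
python3 -m handwheel '[[[0,0,-0.5],0,1],[[0,0,-1],0,1],[[0,0,-1.5],0,1],[[0,0,-1.5],0,1],[[0,0,-1.5],0,1]]'; python3 -c "
from h import *
W=cloud('scene',camera('scene')[1]).reshape(-1,3);L=np.array([-.193,.981]);y=(W[:,:2]-[.641,-.1803])@L;x=(W[:,:2]-[.641,-.1803])@[.981,.193]
for z in(.233,.182,.130):
    k=(abs(x)<.045)&(abs(W[:,2]-z)<.005)&(y>.2)&(y<.32);print('rim',z,circ(np.c_[x,y][k],.0295).x[:2].round(4))
"
```

```text
time_s: 27.55
ee_pos: [0.6168, -0.0535, 0.0482]
eef_rot: [-1.726, 1.568, -3.101]
force: [3.1, -8.5, -4.3]
grip_width: 0.0215
rim 0.233 [0.0105 0.2649]
rim 0.182 [0.0105 0.2663]
rim 0.13 [0.0104 0.2664]
```

```bash
python3 -m handwheel '[[[0,0,-0.7],0,1],[[0,0,-1.2],0,1],[[0,0,-1.7],0,1],[[0,0,-2],0,1],[[0,0,-2],0,1]]'
```

```text
time_s: 28.1
ee_pos: [0.6167, -0.0533, 0.0483]
eef_rot: [-0.863, 1.568, -2.238]
force: [4.6, -13.9, -5.6]
grip_width: 0.0214
```

Tight at 14 N. Back off 10 mm.

```bash
python3 -m handwheel '[[[0,0,1],0,1],[[0,0,3],0,1],[[0,0,6],0,1],[[0,0,9],0,1],[[0,0,10.3],0,1]]';python3 -m handwheel '[[[0,0,0],0,1],[[0,0,0],0,1],[[0,0,0],0,1],[[0,0,0],0,1],[[0,0,0],0,1]]'
```

```text
time_s: 28.6
ee_pos: [0.6188, -0.0635, 0.0482]
eef_rot: [-0.942, 1.568, -2.318]
force: [2.1, 2.3, -3.0]
grip_width: 0.0216
time_s: 29.1
ee_pos: [0.6188, -0.0636, 0.0482]
eef_rot: [-0.856, 1.568, -2.231]
force: [2.8, -0.9, -4.0]
grip_width: 0.0212
```

```bash
python3 -m handwheel '[[[0,0,0],0,0.5],[[0,0,0],0,0.2],[[0,0,0],0,-0.3],[[0,0,0],0,-1],[[0,0,0],0,-1]]';python3 -m handwheel '[[[0,0,0],0,-1],[[0,0,0],0,-1],[[-15,0,0],0,-1],[[-40,0,0],0,-1],[[-75,0,0],0,-1]]';python3 -m handwheel '[[[-30,0,10],0,-1],[[-60,0,30],0,-1],[[-80,0,60],0,-1],[[-80,0,80],0,-1],[[-80,0,80],0,-1]]';python3 - <<'E'
from h import *
show()
L=np.array([-.193,.981])
for n in("scene","top"):
    p,d=camera(n);cv2.imwrite(f'pics/f_{n}.png',p)
    W=cloud(n,d).reshape(-1,3);y=(W[:,:2]-[.641,-.1803])@L;x=(W[:,:2]-[.641,-.1803])@[.981,.193]
    for z in(.233,.182,.130):
        k=(abs(x)<.045)&(abs(W[:,2]-z)<.005)&(y>.2)&(y<.32)
        if k.sum()>9:print(n,'rim',z,circ(np.c_[x,y][k],.0295).x[:2].round(4))
    k=(abs(abs(x)-.038)<.01)&(W[:,2]>.034)&(W[:,2]<.042)&(y>.15)&(y<.26);print('guard y',np.percentile(y[k],[2,50,98]).round(4))
E
```

```text
time_s: 29.6
ee_pos: [0.6188, -0.0635, 0.0483]
eef_rot: [-0.865, 1.568, -2.24]
force: [-0.3, -0.3, 0.1]
grip_width: 0.052
time_s: 30.1
ee_pos: [0.6183, -0.0633, 0.124]
eef_rot: [-1.286, 1.566, -2.662]
force: [0.1, 0.4, 1.2]
grip_width: 0.0914
time_s: 30.6
ee_pos: [0.6341, -0.1438, 0.2039]
eef_rot: [-1.21, 1.566, -2.588]
force: [0.7, -0.8, -0.6]
grip_width: 0.0943
t 30.6 tcp [ 634.1 -143.8  203.9] F [ 0.72 -0.79 -0.65] w 94.3
[[-0.004  0.981  0.192]
 [-0.002  0.192 -0.981]
 [-1.    -0.004  0.002]]
scene rim 0.233 [0.0111 0.2644]
scene rim 0.182 [0.01   0.2661]
scene rim 0.13 [0.0105 0.2661]
guard y [0.224  0.2273 0.2563]
top rim 0.233 [0.0097 0.265 ]
top rim 0.182 [0.0089 0.2649]
top rim 0.13 [0.0104 0.2654]
guard y [0.2256 0.2291 0.2326]
```

View pics/f_scene.png

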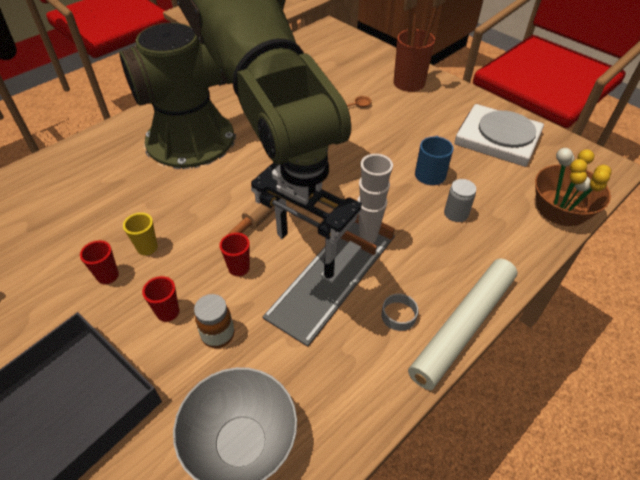

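The stack stands upright at (373,195) in the rack, and the gripper is open and touching nothing. The other things have not moved.

```bash
python3 -c "
from station import *
print(hand_in())"
```

```text
the job is handed in; nothing more can be done
None
```

The stack is built and pushed tight, the guard is backed off and released, and I handed the job in at about 31 s of the 70 s allowed.

- **Nesting:** I lowered the tall beaker into the one in the rack, then the short beaker into that. Each was set down in sub-millimetre steps to about 7 N of contact, then released. The rims came out near 130, 182 and 233 mm above the table, as expected for a stack that rests on the taper.
- **Guard:** I pushed it by the knob until the stack stopped moving, with the force rising from about 3 N to 14 N. I then backed it off 10.5 mm and let go.
- **Last checks:** The camera put the gap between guard and stack at about 10 mm. The three rims line up within about 2 mm, and the stack stands upright against the stop. The gripper was open and clear. In the final picture nothing else looks moved, though I judged that by eye.
- **Disagreements:** The knob grip closed about 1.5 mm off centre, which gave a brief 14 N sideways force. The scene camera's guard reading was mixed with beaker points, so I relied on the top camera and the arm's own travel for that gap.

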